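# Each sample and closure into its own holder

## Task

Stand each of these four things upright in the round holder that belongs to it: the black-capped vial with purple liquid, now wedged among the corks in the small wooden box, in the black holder; the white-capped vial with yellow-green liquid in the green holder; the blue screw cap in the blue holder; and the red rubber stopper in the red holder. Each must end flat on the pad inside the holder's rim, let go and at rest, and neither vial may be laid on its side on the way.

Things in the scene. Friction and masses are not known exactly. Their poses are not given: they have to be found in the camera images.
- purple_vial_mid (a point): centre (half-way up) of the upright sample vial with a black cap and purple liquid: a plain cylinder 25 mm across and 56 mm tall, origin 28 mm above its foot, its z axis up, about 30 g. It starts in the middle of the wooden cork box, standing on the box's floor (foot 4 mm above the worktop, top at 60 mm) with four cork bungs touching it on all sides; the corks' tops are 32 mm above the worktop, so only its upper 28 mm (mostly the cap) stand free to be gripped
- lime_vial_mid (a point): centre (half-way up) of the upright sample vial with a white cap and yellow-green liquid: a plain cylinder 25 mm across and 56 mm tall, origin 28 mm above its foot, z axis up, about 30 g; stands on a flat grey bench mat whose top is 3 mm above the worktop
- blue_cap_mid (a point): centre (half-way up) of the blue ribbed screw cap lying closed end up: a cylinder 58 mm across and 40 mm tall, origin 20 mm above its foot, z axis up, about 60 g; stands on a flat grey bench mat whose top is 3 mm above the worktop
- red_stopper_mid (a point): centre (half-way up) of the red rubber stopper standing wide end up: a tapered plug 32 mm across at the top, narrower at the foot, 28 mm tall, origin 14 mm above its foot, z axis up, about 30 g; stands on a flat grey bench mat whose top is 3 mm above the worktop
- cork_box: the small open wooden box that holds the purple vial and four loose cork bungs (32 mm across, 28 mm tall, one against each wall): 98 x 98 mm, walls 4 mm thick and 26 mm tall, floor 4 mm; fixed to the worktop; origin under its centre, x and y axes parallel to its walls, z up; the corks sit on its x and y axes, 29 mm from the centre
- black_holder_pad (a point): centre of the pad (inner floor) of the black round holder, 5 mm above the worktop; fixed to the worktop. A black shallow dish with a thin aluminium foot ring, recess 45 mm across, rim 57 mm across outside, rim top 12 mm above the worktop (7 mm above the pad). It is the place of the purple, black-capped vial. z up. Its place among the four holders changes
- green_holder_pad (a point): centre of the pad (inner floor) of the green round holder, 5 mm above the worktop; fixed to the worktop. A green shallow dish with a thin aluminium foot ring, recess 45 mm across, rim 57 mm across outside, rim top 12 mm above the worktop (7 mm above the pad). It is the place of the yellow-green, white-capped vial. z up. Its place among the four holders changes
- blue_holder_pad (a point): centre of the pad (inner floor) of the blue round holder, 5 mm above the worktop; fixed to the worktop. A blue shallow dish with a thin aluminium foot ring, recess 78 mm across, rim 90 mm across outside, rim top 12 mm above the worktop (7 mm above the pad). It is the place of the blue screw cap. z up. Its place among the four holders changes
- red_holder_pad (a point): centre of the pad (inner floor) of the red round holder, 5 mm above the worktop; fixed to the worktop. A red shallow dish with a thin aluminium foot ring, recess 44 mm across, rim 56 mm across outside, rim top 12 mm above the worktop (7 mm above the pad). It is the place of the red stopper. z up. Its place among the four holders changes
Things that resemble listed ones, but are neither listed nor needed, are in the scene too. Of the things that look like the part that bears blue_cap_mid, take the one that is nearest to the robot's base at the start.

How it is judged (in metres and radians):
At the end, for the whole second after the job is handed in: Purple vial in the black holder, yellow-green vial in the green, blue cap in the blue, red stopper in the red: each centred on the pad within 12 mm, upright within 0.12 rad, its foot within 4 mm of the pad and at rest (under 0.02 m/s) (horizontal distance between purple_vial_mid and black_holder_pad below 0.012 m and angle between each of purple_vial_mid, lime_vial_mid, blue_cap_mid, red_stopper_mid's own z axis and vertical below 0.12 rad and z of purple_vial_mid in the frame of black_holder_pad between 0.024 and 0.032 m and linear speed of each of purple_vial, lime_vial, blue_cap, red_stopper below 0.02 m/s and horizontal distance between lime_vial_mid and green_holder_pad below 0.012 m and z of lime_vial_mid in the frame of green_holder_pad between 0.024 and 0.032 m and horizontal distance between blue_cap_mid and blue_holder_pad below 0.012 m and z of blue_cap_mid in the frame of blue_holder_pad between 0.016 and 0.024 m and horizontal distance between red_stopper_mid and red_holder_pad below 0.012 m and z of red_stopper_mid in the frame of red_holder_pad between 0.01 and 0.018 m); the robot touches nothing.
It fails at once if a vial is laid on its side (tilted by more than 1 rad) (angle between any of purple_vial_mid, lime_vial_mid's own z axis and vertical above 1 rad).
It also fails if it takes over 106 s, if anything falls off the work surface, if the arm or the gripper's body presses on something with over 40 N, if the wrist force passes 120 N, or if a joint passes its speed limit or range.

## Robot

A 7-joint arm with a two-finger parallel gripper is mounted at the origin on a cart in front of the work surface, level with it; the furniture and walls round the work are solid. World frame = base frame: x ahead of the robot, y to its left, z up, the work surface at z = 0. Lengths are in mm, angles in rad, forces in N, time in s.
With the tool pointing down it reaches from about 425 to 875 mm from the base axis. Payload 8.4 kg.
Tool frame: the origin (TCP) lies between the finger pads; the fingertips stand 14 mm ahead of it and the grasp point (between the pads) lies 5 mm behind it (nose_length is the distance from the TCP to the fingertips, in mm); z points along the fingers, y is the line along which they close (so a half turn about z gives the same grasp; the last joint's range is limited). The gripper opens to 87 mm and grips with 3 to 60 N. Pads are 19 mm wide; open, the fingers measure 117 mm over their backs; the gripper's body (75 mm by 190 mm) begins 51 mm behind the grasp point.
Start: joints at [1.208, 0.333, 0.04, 1.465, -0.013, 1.343, -0.059], TCP at [169.467, -627.491, 236.546] pointing down, gripper open.
Joint ranges: [-2.58, 2.58], [-0.38, 2.09], [-1.3, 1.39], [0.25, 2.4], [-1.5, 4.64], [0.08, 2.09], [-2.65, 2.65]. Speed limits (rad/s): [2.22, 2.22, 2.79, 2.79, 3.14, 3.14, 3.14].

## Interface

Orientations are given as a rotation vector (axis times angle).
In Python, from station import * gives the robot as it stands. The module is installed in compiled form; this text tells all that it offers.
- The arm moves only by the tool carry_out, never from a script. Its argument "commands" is text: rows parted by semicolons, each of 4 numbers parted by spaces: the shift along the tool's x, y, z in cm, then the turn about the tool's z in rad. In form: x y z yaw; .... A call has 1 to 5 rows; each row shifts and turns the commanded pose from where the row before left it, along the tool's axes as they then stand; what a row does not reach is not made up. A row lasts 1/10 s, in which the tool goes at most 50 mm and 8.59 degrees, less where a joint would pass 70% of its speed; a pose out of reach is approached as far as the arm can. A call is refused whole if a number of a shift passes 5 or a number of a turn 0.15, either way. A call with a gripper value outside its range is refused whole. "grip" is the opening in per cent of the stroke, from 0 (shut) to 100 (fully open), set as the call begins (left out, the last holds). The fingers move at their own pace and stop on an object; "grip_force" is the grip in N (left out, the last holds). Time passes only in rows, so rows that do not move let the fingers close. It gives the time, the measured TCP pose, the force, the opening and the grip force at its end, in the units of the state.
- get_state(): the state, without advancing time (a new reading comes with each control period).
- get_image(name): name is "side" or "top"; returns (picture, depth): 384x512x3 uint8, red, green, blue; 384x512 float32, mm along the optical axis (not along the pixel's ray), 0 where there is no reading.
- calibration(name): a dict with "fovy" (degrees; the focal length in pixels is half the picture's height over the tangent of half this angle, whatever the lens; pixels are square), "cx", "cy" (the principal point, pixels), "k1" (the pictures are not rectified: a ray, as slopes to the right and down, at radius r is drawn at 1 + k1 r^2 times it, then the intrinsics apply), "R" (3x3) and "t" (3): a world point X has camera coordinates R X + t. Camera axes: x right, y down, z forward; pixel columns grow to the right and rows downward; lengths in mm; the calibration is good to about 2 mm. A picture is of the moment at which its call begins. calibration takes no time and is no camera call.
- job_done(): hands the job in; it is judged then, once.
Trained networks look in the newest picture that a camera, given by its name, has taken for a name from the list of things; names that differ only in an ending like _2 or _b are one class to them, and where a whole thing is asked for, a point or a joint stands for the part that bears it (a point fixed in the world has none). Each returns a list of dicts, best first, with "conf" (0 to 1); they miss things now and then, are a little off and sometimes report something else, mostly with a low value. They report only what shows in the picture. A call takes as long as a camera call. They do not tell look-alikes from the thing itself.
- cut_out(camera, name): "mask" (384x512 bool, what is visible of it).
- mark_of(camera, name): "at" ([x, y, z] in mm, in the coordinates of the camera as it stood for that picture, good to about 4 mm: a listed point, or the origin of a listed thing).
The state is a dict: "t": time; "joints": joint angles; "joint_velocities": joint speeds; "joint_torque": joint torques, N m; "tool_pos": TCP position; "tool_rot": TCP orientation; "contact_force": force on the tool from outside, world axes, zero at the start; "torque": the same for the moment, N m; "width": finger opening in mm; "grip_force": force on a finger pad.
Only numpy, scipy, OpenCV 4.12 (cv2) and the standard library are available. Lean on these libraries where they do the work, as an engineer would, in place of code of your own. Each camera call takes 0.05 s, during which the arm holds its last target. There are 200 camera calls.

## Working session

There is one attempt and no reset: what is moved stays moved. The work goes in short steps, Python scripts to look and compute and a tool call to move; the robot and the scene stay as the last step left them, time stands still between calls to the robot, and variables do not carry over. Pictures are saved under pics/ and viewed, at most 14 in all, crops included, and the job is handed in when it is done.

Besides the shell and the picture viewer there is one more tool, called as name(argument=value, ...) on one line, values as JSON. carry_out: Moves the arm, as the interface text tells. Its arguments: {"type":"object","properties":{"commands":{"type":"string"},"grip":{"type":"number"},"grip_force":{"type":"number"}},"required":["commands"]}

```bash
mkdir -p pics
cat > h.py <<'E'
from station import *
import numpy as np, cv2
from scipy.spatial.transform import Rotation as Ro
def world(cam,p):
    c=calibration(cam); return np.array(c["R"]).T@(np.array(p)-np.array(c["t"]))
def K(cam):
    c=calibration(cam); f=192/np.tan(np.radians(c["fovy"])/2); return c,f
def pix2ray(cam,u,v):
    c,f=K(cam); d=np.array([(u-c["cx"])/f,(v-c["cy"])/f]); x=d.copy()
    for _ in range(20): x=d/(1+c["k1"]*(x@x))
    return np.array([x[0],x[1],1.])
def proj(cam,X):
    c,f=K(cam); p=np.array(c["R"])@np.array(X)+np.array(c["t"]); s=p[:2]/p[2]; s=s*(1+c["k1"]*(s@s)); return s*f+[c["cx"],c["cy"]]
def atz(cam,u,v,z):
    c,f=K(cam);R=np.array(c["R"]);o=-R.T@np.array(c["t"]);d=R.T@pix2ray(cam,u,v); return o+d*(z-o[2])/d[2]
def cloud(cam,mask,depth):
    vs,us=np.nonzero(mask&(depth>0))
    return np.array([world(cam,pix2ray(cam,u,v)*depth[v,u]) for u,v in zip(us,vs)])
names=["purple_vial_mid","lime_vial_mid","blue_cap_mid","red_stopper_mid","cork_box","black_holder_pad","green_holder_pad","blue_holder_pad","red_holder_pad"]
E
python3 - <<'E'
from h import *
np.set_printoptions(precision=1,suppress=True)
s=get_state(); print(s)
for cam in ("top","side"):
    im,d=get_image(cam); cv2.imwrite(f"pics/{cam}0.png",im[:,:,::-1]); c=calibration(cam); print(cam,c["fovy"],c["k1"],-np.array(c["R"]).T@c["t"])
    for n in names:
        for m in mark_of(cam,n):
            print(cam,n,round(m["conf"],2),world(cam,m["at"]),proj(cam,world(cam,m["at"])))
E
```

```text
{'t': 0.0, 'joints': array([ 1.2,  0.3,  0. ,  1.5, -0. ,  1.3, -0.1]), 'joint_velocities': array([-0., -0.,  0.,  0., -0., -0.,  0.]), 'joint_torque': array([  0. , -65.6,   1.3, -40.4,  -0.1,   0. ,   0. ]), 'tool_pos': array([ 169.3, -627.1,  235.7]), 'tool_rot': array([-3.1, -0.4,  0. ]), 'contact_force': array([-0.2,  0.3, -0.6]), 'torque': array([0. , 0. , 0.1]), 'grip_force': 0.0, 'width': 87.18974692567507}
top 46.140322127469965 0.04104236982159436 [ 343.1 -125.9 1499.6]
top purple_vial_mid 0.45 [587.    5.9  33.9] [211.3 179.5]
top lime_vial_mid 0.4 [395.4 242.1  29.7] [138.  239.3]
top blue_cap_mid 0.73 [ 639.2 -459.8   22.7] [351.1 162.6]
top blue_cap_mid 0.66 [ 408.6 -239.6   25.4] [287.  232.9]
top blue_cap_mid 0.62 [ 691.  -101.5   24.6] [243.6 148.8]
top blue_cap_mid 0.55 [ 378.  -587.3   21.2] [394.1 240.9]
top red_stopper_mid 0.44 [446.  -29.5  19.3] [222.5 222.5]
top cork_box 0.92 [585.7   1.6   1.2] [213.4 181.4]
top black_holder_pad 0.62 [565.5 168.    4.5] [163.4 187.9]
top green_holder_pad 0.55 [ 593.5 -166.5    4.8] [263.4 178.2]
top blue_holder_pad 0.97 [ 595
[... 165 characters left out ...]
ple_vial_mid 0.4 [590.5   6.   32.2] [244.4 204.2]
side lime_vial_mid 0.56 [403.6 247.3  31.5] [296.5 235.8]
side blue_cap_mid 0.59 [698.  -97.7  19.1] [219.2 195.8]
side blue_cap_mid 0.54 [ 414.1 -245.3   22.7] [286.3 180.1]
side blue_cap_mid 0.49 [ 385.  -581.6   19.9] [288.7 153.7]
side blue_cap_mid 0.43 [ 644.3 -458.4   20.2] [236.3 162.9]
side cork_box 0.7 [ 599.8 -336.1    3.6] [244.8 176.1]
side cork_box 0.52 [590.    5.2   3. ] [244.7 210.8]
side black_holder_pad 0.64 [569.1 165.5   7.4] [249.1 230.2]
side green_holder_pad 0.52 [ 595.1 -163.1    7.8] [244.7 191.4]
side blue_holder_pad 0.74 [ 599.1 -338.     2.8] [245.  176.1]
side red_holder_pad 0.57 [604.4 320.2   2.4] [237.5 254.8]
```

Run:
```python
import cv2
a=cv2.imread("pics/top0.png");cv2.imwrite("pics/t1.png",cv2.resize(a[100:320,90:440],None,fx=2.28,fy=2.28,interpolation=cv2.INTER_CUBIC))
a=cv2.imread("pics/side0.png");cv2.imwrite("pics/s1.png",cv2.resize(a[110:300,170:370],None,fx=3.1,fy=3.1,interpolation=cv2.INTER_CUBIC))
```

```text
(no output)
```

View pics/t1.png

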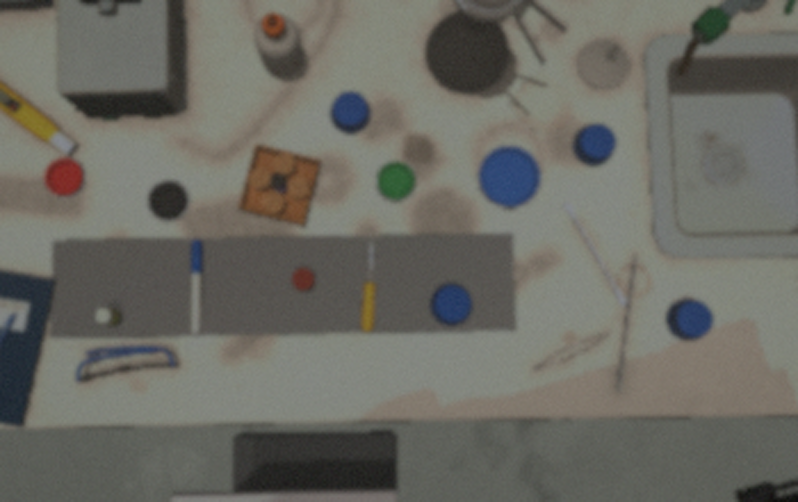

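View pics/s1.png

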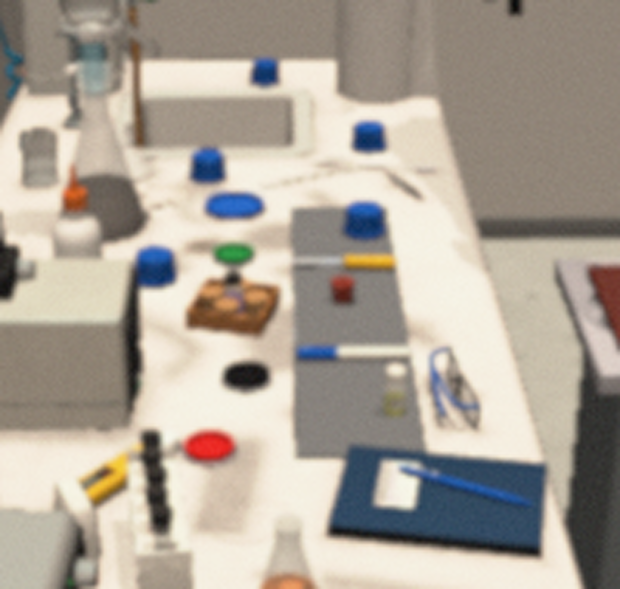

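The top view (crop) shows four holders: red (65,177), black (168,200), green (396,181), blue (509,177). It also shows the cork box (280,185), the lime vial (108,315) and the red stopper (303,279).

There are four blue caps, at crop pixels (452,303), (690,319), (595,145) and (350,112). World distances from the base are about 478, 698, 787 and 702 mm. The cap at (452,303) is nearest the base and lies on the mat, so it is the one meant. The side view agrees.

Next I refine the positions and check clearances.

Run:
```python
from h import *
np.set_printoptions(precision=1,suppress=True)
exp=dict(purple_vial_mid=(588,5),lime_vial_mid=(399,245),blue_cap_mid=(411,-243),red_stopper_mid=(446,-29),cork_box=(588,3),black_holder_pad=(567,167),green_holder_pad=(594,-165),blue_holder_pad=(597,-336),red_holder_pad=(604,320))
toph=dict(purple_vial_mid=60,lime_vial_mid=59,blue_cap_mid=43,red_stopper_mid=31,cork_box=30,black_holder_pad=12,green_holder_pad=12,blue_holder_pad=12,red_holder_pad=12)
for rep in range(2):
  for cam in ("top","side"):
    im,d=get_image(cam)
    for n in names:
        for m in mark_of(cam,n):
            w=world(cam,m["at"])
            if np.hypot(*(w[:2]-exp[n]))<30: print(cam,n,round(m["conf"],2),w)
        if rep: continue
        for m in cut_out(cam,n):
            P=cloud(cam,m["mask"],d)
            if len(P)<8: continue
            if np.hypot(*(np.median(P,0)[:2]-exp[n]))<30:
                h=np.percentile(P[:,2],[5,50,95]); ctr=(np.percentile(P[:,:2],98,0)+np.percentile(P[:,:2],2,0))/2
                us=np.nonzero(m["mask"]); A=[atz(cam,u,v,toph[n])[:2] for v,u in zip(*us)]
                print("   cut",cam,n,len(P),"z",h,"bbox",ctr,"ray-centroid@top",np.mean(A,0))
                if n=="cork_box" and cam=="top":
                    print("   box rect",cv2.minAreaRect(np.array(A,np.float32)))
    if rep==0 and cam=="top":
        P=cloud(cam,np.ones(d.shape,bool),d)
        sel=P[(P[:,2]>70)&(P[:,0]>200)&(P[:,0]<850)&(abs(P[:,1])<500)]
        for gx in range(300,850,50):
            print(gx,[int(max([0,*sel[(abs(sel[:,0]-gx-25)<25)&(abs(sel[:,1]-gy-25)<25),2]])) for gy in range(500,-500,-50)])
```

```text
top purple_vial_mid 0.58 [588.2   3.4  33.3]
   cut top purple_vial_mid 29 z [49.1 58.8 65.8] bbox [583.2   2.9] ray-centroid@top [582.8   2.6]
top lime_vial_mid 0.44 [400.1 242.3  34.3]
   cut top lime_vial_mid 69 z [21.2 56.4 64.7] bbox [400.5 242.3] ray-centroid@top [399.2 237.8]
top blue_cap_mid 0.73 [ 407.8 -238.6   24.2]
   cut top blue_cap_mid 268 z [11.1 42.7 48.1] bbox [ 408.5 -239.2] ray-centroid@top [ 407.4 -238.1]
top red_stopper_mid 0.62 [449.  -33.5  18.9]
   cut top red_stopper_mid 75 z [26.9 32.  37.4] bbox [448.2 -28.7] ray-centroid@top [448.1 -28.4]
top cork_box 0.75 [587.1   4.5  -0.4]
   cut top cork_box 610 z [-0.3  7.7 30.6] bbox [585.5   5.9] ray-centroid@top [580.4   3.6]
   box rect ((584.1400146484375, 4.428581237792969), (102.31834411621094, 102.50139617919922), 75.03614807128906)
top black_holder_pad 0.83 [566.5 169.    7. ]
   cut top black_holder_pad 236 z [ 1.4  8.8 16.4] bbox [567.2 167.8] ray-centroid@top [566.2 167.8]
top green_holder_pad 0.56 [ 593.  -171.3    4.8]
   cut top green_holder_pad 265 z [ 1.6  7.6 15.4] bbox [ 590.8 -163.9] ray-centroid@top [ 589.3 -163.2]
top blue_holder_pad 0.93 [ 596.4 -334.     7.5]
   cut top blue_holder_pad 638 z [ 0.8  7.6 15.3] bbox [ 593.8 -331. ] ray-centroid@top [ 593.1 -330.7]
top red_holder_pad 0.57 [604.3 316.7   2.7]
   cut top red_holder_pad 250 z [ 0.2  8.3 16.4] bbox [602.6 316.1] ray-centroid@top [602.  315.7]Traceback (most recent call last):
  File "<stdin>", line 23, in <module>
  File "h.py", line 18, in cloud
    return np.array([world(cam,pix2ray(cam,u,v)*depth[v,u]) for u,v in zip(us,vs)])
                     ~~~~~^^^^^^^^^^^^^^^^^^^^^^^^^^^^^^^^^
  File "h.py", line 5, in world
    c=calibration(cam); return np.array(c["R"]).T@(np.array(p)-np.array(c["t"]))
ValueError: time passes only in moves, steps and waits
```

```bash
python3 - <<'E'
s=open("h.py").read()
s=s.replace("from scipy","_cal={}\n_c0=calibration\ndef calibration(n):\n    if n not in _cal: _cal[n]=_c0(n)\n    return _cal[n]\nfrom scipy",1)
i=s.index("def cloud");j=s.index("names=")
s=s[:i]+'''def cloud(cam,mask,depth):
    vs,us=np.nonzero(mask&(depth>0)); c,f=K(cam); R=np.array(c["R"])
    d=np.stack([(us-c["cx"])/f,(vs-c["cy"])/f]); x=d.copy()
    for _ in range(20): x=d/(1+c["k1"]*(x**2).sum(0))
    z=depth[vs,us]; return (R.T@(np.stack([x[0]*z,x[1]*z,z])-np.array(c["t"])[:,None])).T
'''+s[j:]
open("h.py","w").write(s)
E
python3 - <<'E'
from h import *
np.set_printoptions(precision=1,suppress=True)
exp=dict(purple_vial_mid=(588,5),lime_vial_mid=(399,245),blue_cap_mid=(411,-243),red_stopper_mid=(446,-29),cork_box=(588,3),black_holder_pad=(567,167),green_holder_pad=(594,-165),blue_holder_pad=(597,-336),red_holder_pad=(604,320))
im,d=get_image("side")
for n in names:
    for m in cut_out("side",n):
        P=cloud("side",m["mask"],d)
        if len(P)<8: continue
        if np.hypot(*(np.median(P,0)[:2]-exp[n]))<40:
            print("cut",n,len(P),"z",np.percentile(P[:,2],[5,50,95]),"bbox",(np.percentile(P[:,:2],97,0)+np.percentile(P[:,:2],3,0))/2, (np.percentile(P[:,:2],97,0)-np.percentile(P[:,:2],3,0)))
P0=cloud("side",np.ones(d.shape,bool),d)
im,d=get_image("top"); P1=cloud("top",np.ones(d.shape,bool),d)
for P in (P1,P0):
        sel=P[(P[:,2]>70)&(P[:,0]>200)&(P[:,0]<850)&(abs(P[:,1])<500)]
        for gx in range(300,850,50):
            print(gx,[int(max([0,*sel[(abs(sel[:,0]-gx-25)<25)&(abs(sel[:,1]-gy-25)<25),2]])) for gy in range(500,-500,-50)])
print(get_state()["t"])
E
```

```text
cut purple_vial_mid 20 z [37.9 50.3 58.2] bbox [589.3  15.5] [11.9 13.9]
cut lime_vial_mid 143 z [ 3.9 30.8 62.1] bbox [398.1 199.6] [ 31.  123.8]
cut blue_cap_mid 151 z [ 5.3 27.3 43.2] bbox [ 415.  -233.1] [49.1 51.2]
cut blue_holder_pad 134 z [ 0.5  5.6 11.3] bbox [ 601.1 -328.4] [70.  91.7]
cut red_holder_pad 168 z [ 2.4  8.5 15.2] bbox [604.5 322.1] [48.6 51.4]
300 [0, 0, 0, 0, 0, 0, 0, 0, 0, 0, 0, 0, 0, 0, 0, 0, 0, 0, 0, 0]
350 [0, 0, 0, 0, 0, 0, 0, 0, 0, 0, 0, 0, 0, 0, 0, 0, 0, 0, 0, 0]
400 [0, 0, 0, 0, 0, 0, 0, 0, 0, 0, 0, 0, 0, 0, 0, 0, 0, 0, 0, 0]
450 [0, 0, 0, 0, 0, 0, 0, 0, 0, 0, 0, 0, 0, 0, 0, 0, 0, 0, 0, 0]
500 [0, 0, 0, 0, 0, 0, 0, 0, 0, 0, 0, 0, 0, 0, 0, 0, 0, 0, 0, 0]
550 [0, 0, 0, 0, 0, 0, 0, 0, 0, 0, 0, 0, 0, 0, 0, 0, 0, 0, 0, 0]
600 [0, 122, 91, 0, 0, 0, 0, 0, 0, 0, 0, 0, 0, 0, 0, 0, 0, 0, 0, 0]
650 [0, 123, 93, 0, 0, 158, 155, 155, 151, 0, 0, 0, 0, 0, 0, 0, 0, 0, 0, 0]
700 [0, 0, 0, 0, 0, 158, 161, 156, 155, 0, 112, 119, 0, 0, 0, 438, 443, 442, 265, 0]
750 [0, 0, 0, 0, 0, 156, 185, 159, 156, 0, 204, 211, 0, 0, 0, 445, 400, 442, 278, 0]
800 [0, 111, 151, 152, 108,
[... 157 characters left out ...]
, 0, 0, 0, 0, 0, 0, 0, 0, 0, 0, 0]
400 [0, 0, 0, 0, 0, 0, 0, 0, 0, 0, 0, 0, 0, 0, 0, 0, 0, 0, 0, 0]
450 [0, 0, 0, 0, 0, 0, 0, 0, 0, 0, 0, 0, 0, 0, 0, 0, 0, 0, 0, 0]
500 [0, 0, 0, 0, 0, 0, 0, 0, 0, 0, 0, 0, 0, 0, 0, 0, 0, 0, 0, 0]
550 [0, 0, 0, 0, 0, 0, 0, 0, 0, 0, 0, 0, 0, 0, 0, 0, 0, 0, 0, 0]
600 [0, 123, 88, 0, 0, 0, 0, 0, 0, 0, 0, 0, 0, 0, 0, 0, 0, 0, 0, 0]
650 [0, 122, 88, 0, 0, 152, 151, 150, 0, 0, 0, 0, 0, 0, 0, 0, 0, 0, 0, 0]
700 [0, 0, 0, 0, 134, 152, 152, 152, 145, 0, 85, 0, 0, 0, 0, 433, 440, 439, 261, 0]
750 [0, 0, 0, 0, 149, 155, 181, 151, 146, 0, 204, 194, 0, 0, 0, 440, 431, 441, 257, 0]
800 [0, 106, 146, 110, 149, 196, 200, 199, 144, 0, 132, 0, 0, 0, 0, 440, 440, 440, 0, 0]
2.5
```

Run:
```python
from h import *
np.set_printoptions(precision=1,suppress=True)
im,d=get_image("side"); P0=cloud("side",np.ones(d.shape,bool),d)
im,d=get_image("top"); P1=cloud("top",np.ones(d.shape,bool),d)
P=np.vstack([P0,P1])
for nm,yr in (("rack",(370,480)),("dev",(80,300))):
    q=P[(P[:,2]>50)&(P[:,2]<250)&(P[:,0]>500)&(P[:,0]<740)&(P[:,1]>yr[0])&(P[:,1]<yr[1])]
    print(nm,len(q)); 
    for y in range(yr[0],yr[1],10):
        s=q[(q[:,1]>=y)&(q[:,1]<y+10)]
        if len(s)>2: print(y,"xmin %.0f xmax %.0f z %.0f-%.0f n %d"%(np.percentile(s[:,0],3),s[:,0].max(),s[:,2].min(),s[:,2].max(),len(s)))
s=get_state(); print(s["tool_rot"],Ro.from_rotvec(s["tool_rot"]).as_matrix())
```

```text
rack 460
440 xmin 630 xmax 678 z 51-94 n 100
450 xmin 628 xmax 740 z 50-122 n 104
460 xmin 630 xmax 739 z 52-123 n 131
470 xmin 627 xmax 739 z 51-124 n 125
dev 2023
130 xmin 705 xmax 738 z 53-137 n 6
140 xmin 696 xmax 740 z 51-156 n 135
150 xmin 688 xmax 740 z 52-157 n 100
160 xmin 686 xmax 738 z 52-157 n 104
170 xmin 685 xmax 740 z 55-155 n 99
180 xmin 686 xmax 739 z 51-157 n 108
190 xmin 685 xmax 740 z 51-156 n 100
200 xmin 684 xmax 740 z 55-155 n 100
210 xmin 685 xmax 738 z 57-159 n 108
220 xmin 684 xmax 740 z 57-156 n 109
230 xmin 684 xmax 739 z 62-156 n 107
240 xmin 684 xmax 740 z 65-160 n 111
250 xmin 684 xmax 740 z 59-156 n 111
260 xmin 684 xmax 739 z 60-157 n 119
270 xmin 686 xmax 739 z 51-157 n 125
280 xmin 688 xmax 740 z 53-156 n 172
290 xmin 696 xmax 740 z 50-151 n 309
[-3.1 -0.4  0. ] [[ 1.   0.3 -0. ]
 [ 0.3 -1.   0. ]
 [-0.  -0.  -1. ]]
```

carry_out(commands="0 0 0 0.13; 0 0 0 0.12; 0 0 0 0", grip=100, grip_force=20)

```text
t: 2.9
tool_pos: [169.5, -627.5, 236.6]
tool_rot: [-3.142, -0.019, 0.0]
contact_force: [-1.1, -0.5, -0.4]
width: 87.5
grip_force: 0.0
```

carry_out(commands="2.4 -3.85 0 0.012; 2.4 -3.85 0 0; 2.4 -3.85 0 0; 2.4 -3.85 0 0; 2.4 -3.85 0 0")

```text
t: 3.4
tool_pos: [289.4, -432.9, 236.8]
tool_rot: [3.141, 0.009, 0.0]
contact_force: [0.9, 0.4, 0.7]
width: 86.8
grip_force: 0.0
```

carry_out(commands="2.4 -3.85 0 0; 2.4 -3.85 0 0; 2.4 -3.85 0 0; 2.4 -3.85 0 0; 0 0 0 0")

```text
t: 3.9
tool_pos: [387.9, -274.7, 237.1]
tool_rot: [-3.141, -0.023, -0.003]
contact_force: [-0.4, -0.3, 1.0]
width: 87.3
grip_force: 0.0
```

carry_out(commands="2.3 -3.3 0 0; 0 0 4.5 0; 0 0 4.5 0; 0 0 4.5 0; 0 0 0 0")

```text
t: 4.4
tool_pos: [403.7, -245.7, 96.8]
tool_rot: [-3.137, -0.008, 0.013]
contact_force: [-1.5, 0.4, -0.1]
width: 86.7
grip_force: 0.0
```

carry_out(commands="0 0 0 0; 0 0 0 0")

```text
t: 4.6
tool_pos: [408.8, -248.3, 104.1]
tool_rot: [3.14, 0.004, 0.005]
contact_force: [0.5, 0.1, 0.2]
width: 87.3
grip_force: 0.0
```

Run:
```python
from h import *
np.set_printoptions(precision=3,suppress=True)
s=get_state(); print(s["tool_pos"],s["tool_rot"],s["joints"])
im,d=get_image("side"); cv2.imwrite("pics/s2.png",cv2.resize(im[110:260,210:370,::-1],None,fx=3.75,fy=3.75,interpolation=cv2.INTER_CUBIC))
for m in mark_of("side","blue_cap_mid"): print(round(m["conf"],2),world("side",m["at"]))
```

```text
[ 408.777 -248.263  104.107] [3.14  0.004 0.005] [ 0.723  0.119 -0.285  2.019  0.04   1.005 -1.15 ]
0.69 [695.875 -98.644  20.726]
0.62 [ 639.731 -460.033   17.515]
0.56 [ 414.481 -243.735   23.242]
```

View pics/s2.png

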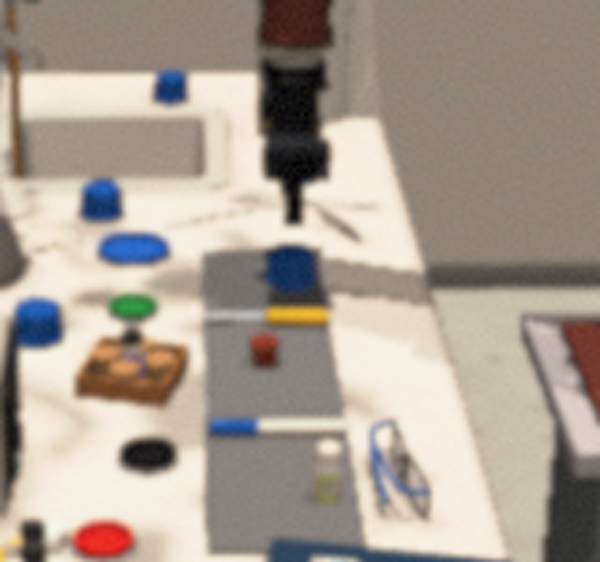

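The side view shows the open fingers at (293,205), right above the nearest cap at (292,268) on the mat. I shift about 6 mm in y, go down and grip.

carry_out(commands="0.2 -0.6 0 0; 0 0 3 0; 0 0 3 0; 0 0 2.1 0; 0 0 0 0")

```text
t: 5.2
tool_pos: [408.9, -240.4, 19.4]
tool_rot: [-3.14, -0.004, 0.002]
contact_force: [-0.3, -0.1, 0.2]
width: 87.4
grip_force: 0.0
```

carry_out(commands="0 0 0 0; 0 0 0 0; 0 0 0 0; 0 0 0 0; 0 0 0 0", grip=50, grip_force=20)

```text
t: 5.7
tool_pos: [409.6, -241.5, 21.1]
tool_rot: [3.141, 0.003, 0.001]
contact_force: [-1.0, 1.5, 4.4]
width: 57.6
grip_force: 20.0
```

carry_out(commands="0 0 -2 0; 0 0 -4 0; 0 0 -3 0; 3.7 1.9 0 0; 3.7 1.9 0 0")

```text
t: 6.2
tool_pos: [484.7, -280.3, 112.8]
tool_rot: [3.139, 0.002, 0.005]
contact_force: [0.1, -0.1, 0.1]
width: 57.5
grip_force: 20.0
```

carry_out(commands="3.7 1.9 0 0; 3.7 1.9 0 0; 3.8 1.8 0 0; 0 0 0 0; 0 0 0 0")

```text
t: 6.7
tool_pos: [595.6, -334.7, 109.4]
tool_rot: [-3.14, -0.003, 0.002]
contact_force: [-0.2, 0.1, -0.2]
width: 57.6
grip_force: 20.0
```

```bash
cat > o.py <<'E'
from h import *
import sys
np.set_printoptions(precision=1,suppress=True)
s=get_state(); print(s["t"],s["tool_pos"],s["tool_rot"],s["contact_force"],s["width"])
# args: cam name x y
for cam in ("top","side"):
    get_image(cam)
    for a in sys.argv[1:]:
        n,x,y=a.split(",")
        for m in mark_of(cam,n):
            w=world(cam,m["at"])
            if np.hypot(w[0]-float(x),w[1]-float(y))<50: print(cam,n,round(m["conf"],2),w)
E
python3 o.py blue_cap_mid,596,-336 blue_holder_pad,596,-336
```

```text
6.7 [ 595.6 -334.7  109.4] [-3.1 -0.   0. ] [-0.2  0.1 -0.2] 57.63045523083079
top blue_holder_pad 0.42 [ 595.2 -333.3    9.2]
side blue_cap_mid 0.51 [ 599.5 -333.2  111.2]
side blue_holder_pad 0.46 [ 599.4 -335.1    0.7]
```

carry_out(commands="0 0 3 0; 0 0 3 0; 0 0 1.5 0; 0 0 0.7 0; 0 0 0.2 0")

```text
t: 7.5
tool_pos: [595.4, -334.9, 26.5]
tool_rot: [-3.141, -0.003, 0.0]
contact_force: [-0.3, 0.5, 0.2]
width: 57.7
grip_force: 20.1
```

carry_out(commands="0 0 0.1 0; 0 0 0 0; 0 0 0 0")

```text
t: 7.8
tool_pos: [596.1, -335.2, 26.6]
tool_rot: [3.141, 0.003, 0.002]
contact_force: [-0.1, 0.4, 0.2]
width: 57.7
grip_force: 20.0
```

carry_out(commands="0 0 0 0; 0 0 0 0; 0 0 0 0; 0 0 0 0", grip=85)

```text
t: 8.2
tool_pos: [596.5, -334.4, 26.6]
tool_rot: [-3.142, -0.004, -0.003]
contact_force: [1.1, 1.5, 5.5]
width: 73.2
grip_force: 2.5
```

carry_out(commands="0 0 -2 0; 0 0 -4 0; 0 0 -4 0; -3 -4 0 0; -3 -4 0 0", grip=75)

```text
t: 8.7
tool_pos: [535.8, -255.4, 127.1]
tool_rot: [3.14, 0.0, 0.005]
contact_force: [0.0, 1.4, -0.9]
width: 65.3
grip_force: 0.0
```

```bash
python3 o.py blue_cap_mid,596,-336 blue_holder_pad,596,-336 red_stopper_mid,449,-30
```

```text
8.7 [ 535.8 -255.4  127.1] [3.1 0.  0. ] [ 0.   1.4 -0.9] 65.25318589057915
top red_stopper_mid 0.47 [446.7 -30.6  19.7]
side blue_cap_mid 0.71 [ 599.2 -338.3   23.8]
side blue_holder_pad 0.67 [ 600.8 -334.1    2.2]
side red_stopper_mid 0.52 [450.8 -27.8  20.6]
```

carry_out(commands="-1.7 -4.5 0 0; -1.7 -4.5 0 0; -1.7 -4.5 0 0; -1.8 -4.5 0 0; -1.8 -4.6 0 0")

```text
t: 9.6
tool_pos: [447.9, -28.1, 125.8]
tool_rot: [-3.141, -0.001, -0.001]
contact_force: [0.6, 0.6, 0.7]
width: 65.3
grip_force: 0.0
```

carry_out(commands="0 0 0 0; 0 0 3 0; 0 0 3 0; 0 0 0 0; 0 0 0 0")

```text
t: 10.1
tool_pos: [448.3, -29.4, 65.9]
tool_rot: [-3.141, -0.002, 0.001]
contact_force: [0.1, -0.4, -0.1]
width: 65.5
grip_force: 0.0
```

carry_out(commands="0 0 2.2 0; 0 0 2 0; 0 0 0 0; 0 0 0 0")

```text
t: 10.5
tool_pos: [448.9, -29.3, 24.9]
tool_rot: [-3.141, -0.002, -0.002]
contact_force: [0.5, 0.3, 0.9]
width: 65.4
grip_force: 0.0
```

carry_out(commands="0 0 0 0; 0 0 0 0; 0 0 0 0; 0 0 0 0; 0 0 0 0", grip=20, grip_force=15)

```text
t: 11.0
tool_pos: [448.0, -29.2, 23.7]
tool_rot: [3.142, 0.003, 0.0]
contact_force: [-0.9, 0.2, -0.5]
width: 33.2
grip_force: 0.0
```

carry_out(commands="0 0 0 0; 0 0 0 0; 0 0 0 0")

```text
t: 11.3
tool_pos: [448.0, -29.2, 23.7]
tool_rot: [3.142, 0.003, 0.0]
contact_force: [-1.2, 0.9, 3.9]
width: 30.2
grip_force: 15.0
```

carry_out(commands="0 0 -2 0; 0 0 -4 0; 0 0 -4 0; 0 0 -2 0; 0 0 0 0")

```text
t: 11.8
tool_pos: [449.8, -29.3, 146.5]
tool_rot: [3.141, 0.002, 0.008]
contact_force: [0.6, 0.4, 0.3]
width: 30.3
grip_force: 15.0
```

```bash
python3 o.py red_stopper_mid,449,-30
python3 - <<'E'
import cv2
from h import *
im,d=get_image("side"); cv2.imwrite("pics/s3.png",cv2.resize(im[140:260,200:340,::-1],None,fx=4.2,fy=4.2,interpolation=cv2.INTER_CUBIC))
E
```

```text
11.8 [449.8 -29.3 146.5] [3.1 0.  0. ] [0.6 0.4 0.3] 30.293855780757017
```

View pics/s3.png

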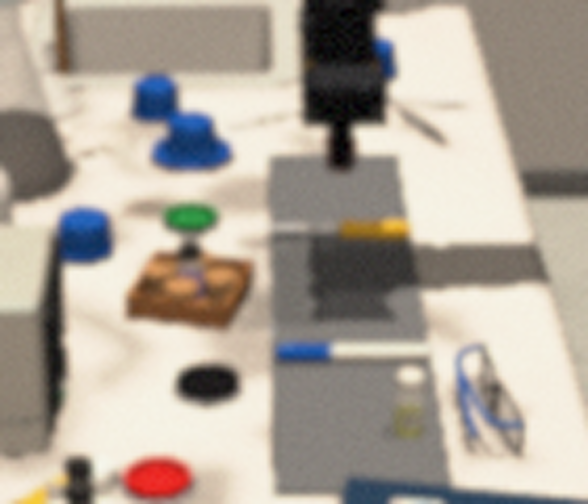

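The stopper is off the mat and held under the fingers at (343,160). The blue cap stands in the blue holder at (190,140). Next, the red holder.

carry_out(commands="1.9 -4.3 0 0; 1.9 -4.3 0 0; 1.9 -4.3 0 0; 1.9 -4.3 0 0; 1.9 -4.3 0 0")

```text
t: 12.55
tool_pos: [542.6, 187.5, 142.2]
tool_rot: [3.141, 0.002, -0.003]
contact_force: [1.2, -0.3, 0.4]
width: 30.0
grip_force: 15.0
```

carry_out(commands="1.9 -4.3 0 0; 1.9 -4.3 0 0; 2 -4.4 0 0; 0 0 0 0; 0 0 0 0")

```text
t: 13.05
tool_pos: [599.2, 317.4, 141.2]
tool_rot: [3.141, 0.007, -0.005]
contact_force: [-0.2, -1.1, -1.0]
width: 30.4
grip_force: 15.0
```

```bash
python3 o.py red_stopper_mid,603,318 red_holder_pad,603,318
```

```text
13.05 [599.2 317.4 141.2] [ 3.1  0.  -0. ] [-0.2 -1.1 -1. ] 30.437689502980177
top red_holder_pad 0.55 [602.9 320.3   1.2]
side red_holder_pad 0.75 [602.4 319.6   4.3]
```

carry_out(commands="0.4 -0.2 3 0; 0 0 3.5 0; 0 0 2.8 0; 0 0 1 0; 0 0 0 0")

```text
t: 13.85
tool_pos: [603.8, 317.1, 39.6]
tool_rot: [3.14, 0.002, -0.003]
contact_force: [0.3, 0.1, 0.3]
width: 30.3
grip_force: 15.0
```

carry_out(commands="0 0 0 0; 0 0 0 0")

```text
t: 14.05
tool_pos: [605.4, 318.6, 42.7]
tool_rot: [-3.14, -0.002, -0.004]
contact_force: [0.3, 0.5, -0.7]
width: 30.2
grip_force: 15.0
```

```bash
python3 o.py red_stopper_mid,603,318 red_holder_pad,603,318
python3 - <<'E'
import cv2
from h import *
im,d=get_image("side"); cv2.imwrite("pics/s4.png",cv2.resize(im[190:290,180:310,::-1],None,fx=5,fy=5,interpolation=cv2.INTER_CUBIC))
E
```

```text
14.05 [605.4 318.6  42.7] [-3.1 -0.  -0. ] [ 0.3  0.5 -0.7] 30.17250347836835
side red_holder_pad 0.67 [603.6 321.8   3.4]
```

View pics/s4.png

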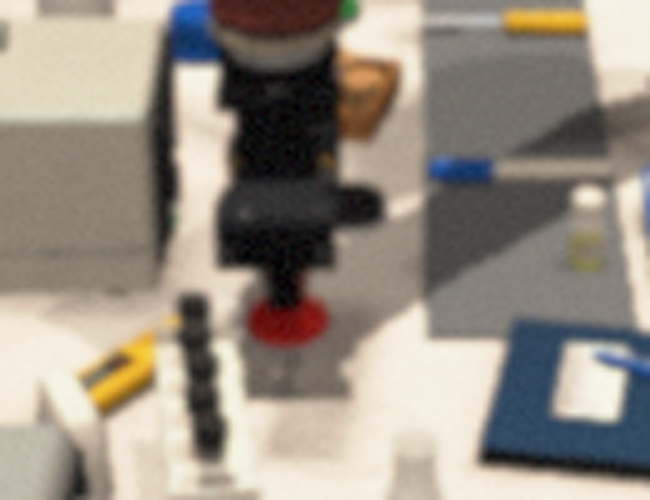

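The finger stands over the red holder at (288,320). The body is clear of the rack (200,380) and the device (80,180). I go down the last 15 mm and release.

carry_out(commands="0 0 1 0; 0 0 0.5 0; 0 0 0 0; 0 0 0 0")

```text
t: 14.8
tool_pos: [604.3, 318.0, 26.3]
tool_rot: [3.141, 0.003, 0.0]
contact_force: [-3.9, -2.8, 12.8]
width: 30.0
grip_force: 20.8
```

carry_out(commands="0 0 0 0; 0 0 0 0; 0 0 0 0; 0 0 0 0; 0 0 0 0", grip=60)

```text
t: 15.3
tool_pos: [604.7, 320.5, 26.6]
tool_rot: [-3.138, -0.005, -0.003]
contact_force: [1.0, 5.4, 6.7]
width: 51.5
grip_force: 3.4
```

carry_out(commands="0 0 -3 0; 0 0 -4 0; 0 0 -4 0; 0 0 -2 0; 0 0 0 0")

```text
t: 15.8
tool_pos: [605.7, 319.1, 158.9]
tool_rot: [-3.139, -0.003, -0.007]
contact_force: [0.1, 0.7, 0.8]
width: 52.1
grip_force: 0.0
```

carry_out(commands="-3 4 0 0; -3.5 3 0 0; -4 0 0 0; -4 0 0 0; -4 0 0 0")

```text
t: 16.3
tool_pos: [417.5, 246.8, 154.0]
tool_rot: [3.141, 0.001, -0.003]
contact_force: [-0.6, 1.1, 1.2]
width: 51.9
grip_force: 0.0
```

```bash
python3 o.py red_stopper_mid,603,318 red_holder_pad,603,318 lime_vial_mid,400,243
python3 - <<'E'
import cv2
from h import *
im,d=get_image("top"); cv2.imwrite("pics/s5.png",cv2.resize(im[150:270,90:250,::-1],None,fx=5,fy=5,interpolation=cv2.INTER_CUBIC))
E
```

```text
16.3 [417.5 246.8 154. ] [ 3.1  0.  -0. ] [-0.6  1.1  1.2] 51.94605700815425
top red_stopper_mid 0.59 [602.6 316.9   0.8]
top red_stopper_mid 0.44 [601.7 314.8  21.6]
top red_holder_pad 0.46 [603.9 320.7   4.2]
side red_stopper_mid 0.44 [608.6 320.5  19.6]
side red_holder_pad 0.49 [606.  319.3   3.1]
side lime_vial_mid 0.52 [400.7 245.6  30.8]
```

View pics/s5.png

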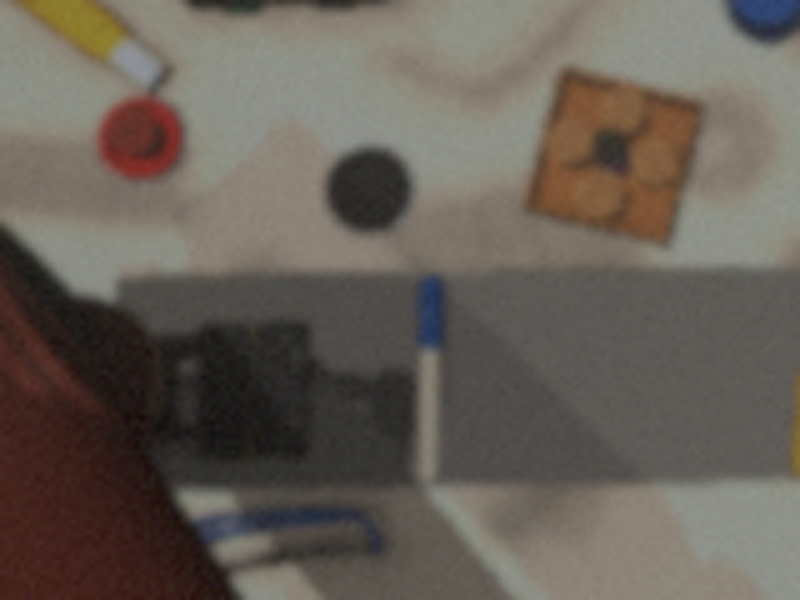

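carry_out(commands="-1.7 0.3 0 0; 0 0 3 0; 0 0 3 0; 0 0 0 0; 0 0 0 0")

```text
t: 17.25
tool_pos: [402.5, 244.9, 95.7]
tool_rot: [-3.141, -0.003, 0.003]
contact_force: [0.1, 0.5, 0.7]
width: 52.2
grip_force: 0.0
```

```bash
python3 o.py lime_vial_mid,400,243
python3 - <<'E'
import cv2
from h import *
im,d=get_image("side"); cv2.imwrite("pics/s6.png",cv2.resize(im[190:290,220:350,::-1],None,fx=5,fy=5,interpolation=cv2.INTER_CUBIC))
im,d=get_image("top")
for n in ("red_stopper_mid","red_holder_pad"):
    for m in cut_out("top",n):
        P=cloud("top",m["mask"],d); print(n,len(P),P.mean(0))
        if n[4]=="s": Q=P[(P[:,2]>22)];print(len(Q),Q.mean(0),np.percentile(Q,[5,95],axis=0))
E
```

```text
17.25 [402.5 244.9  95.7] [-3.1 -0.   0. ] [0.1 0.5 0.7] 52.216230559060286
top lime_vial_mid 0.5 [396.2 242.8  31.4]
side lime_vial_mid 0.59 [404.  245.1  33. ]
red_holder_pad 112 [596.7845294  308.88291186   9.16159448]
```

View pics/s6.png

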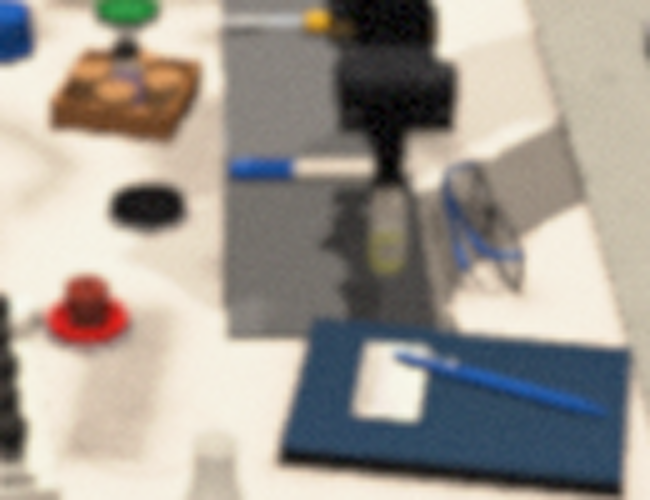

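The gripper (390,160) is right above the lime vial (388,230). The red stopper stands upright and centred in the red holder (88,305).

carry_out(commands="-0.1 0 3 0; 0 0 2 0; 0 0 0.9 0; 0 0 0 0; 0 0 0 0")

```text
t: 18.15
tool_pos: [401.8, 245.1, 37.3]
tool_rot: [-3.141, -0.003, -0.001]
contact_force: [0.6, -0.0, 0.9]
width: 52.5
grip_force: 0.0
```

carry_out(commands="0 0 0 0; 0 0 0 0; 0 0 0 0; 0 0 0 0; 0 0 0 0", grip=10, grip_force=15)

```text
t: 18.65
tool_pos: [401.6, 244.7, 36.8]
tool_rot: [-3.141, -0.003, -0.001]
contact_force: [-0.0, -0.5, 1.9]
width: 24.9
grip_force: 15.0
```

carry_out(commands="0 0 0 0; 0 0 0 0")

```text
t: 18.85
tool_pos: [401.6, 244.8, 36.7]
tool_rot: [-3.142, -0.003, -0.0]
contact_force: [0.0, -1.3, 2.9]
width: 24.2
grip_force: 15.0
```

carry_out(commands="0 0 -2 0; 0 0 -4 0; 0 0 -4 0; 0 0 0 0; 0 0 0 0")

```text
t: 19.35
tool_pos: [401.9, 244.7, 137.1]
tool_rot: [-3.141, -0.002, -0.003]
contact_force: [-0.3, 0.5, -1.3]
width: 24.4
grip_force: 15.0
```

carry_out(commands="1.9 4.1 0 0; 1.9 4.1 0 0; 1.9 4.1 0 0; 1.9 4.1 0 0; 1.9 4.1 0 0")

```text
t: 19.85
tool_pos: [496.3, 37.9, 134.9]
tool_rot: [3.141, 0.003, -0.004]
contact_force: [1.3, 1.1, -0.9]
width: 24.5
grip_force: 15.0
```

carry_out(commands="1.9 4.1 0 0; 1.9 4.1 0 0; 1.9 4.1 0 0; 1.9 4.1 0 0; 2 4.1 0 0")

```text
t: 20.35
tool_pos: [592.7, -166.6, 134.3]
tool_rot: [-3.141, -0.003, 0.005]
contact_force: [0.7, 0.2, 0.3]
width: 24.5
grip_force: 15.0
```

carry_out(commands="0 0 0 0; 0 0 0 0")

```text
t: 20.55
tool_pos: [592.2, -165.7, 134.0]
tool_rot: [-3.14, 0.0, 0.006]
contact_force: [0.4, 1.9, -0.4]
width: 24.6
grip_force: 15.0
```

```bash
python3 o.py lime_vial_mid,593,-165 green_holder_pad,593,-165; python3 o.py lime_vial_mid,593,-165 green_holder_pad,593,-165;python3 - <<'E'
import cv2
from h import *
im,d=get_image("side"); cv2.imwrite("pics/s7.png",cv2.resize(im[140:240,190:320,::-1],None,fx=5,fy=5,interpolation=cv2.INTER_CUBIC))
E
```

```text
20.55 [ 592.2 -165.7  134. ] [-3.1  0.   0. ] [ 0.4  1.9 -0.4] 24.592892479797325
side green_holder_pad 0.64 [ 594.7 -161.     5.7]
20.85 [ 593.  -163.7  136.6] [-3.1 -0.   0. ] [-0.3  0.1 -0.4] 24.540673286357098
side lime_vial_mid 0.46 [ 594.4 -163.8  132.8]
side green_holder_pad 0.68 [ 595.9 -163.2    6. ]
```

View pics/s7.png

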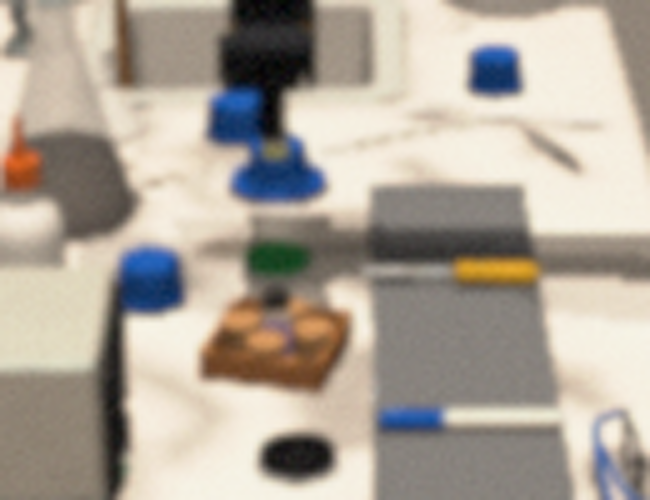

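The vial (272,150) hangs upright over the green holder (278,258). I lower it.

carry_out(commands="0.1 0 3 0; 0 0 3 0; 0 0 2 0; 0 0 1 0; 0 0 0 0")

```text
t: 21.7
tool_pos: [593.4, -164.8, 45.4]
tool_rot: [-3.141, -0.003, 0.003]
contact_force: [-0.7, 0.5, -0.2]
width: 24.3
grip_force: 15.0
```

carry_out(commands="0 0 0 0; 0 0 0.3 0; 0 0 0 0")

```text
t: 22.0
tool_pos: [594.6, -165.1, 44.3]
tool_rot: [3.141, 0.003, 0.002]
contact_force: [-0.1, -0.0, -0.8]
width: 24.5
grip_force: 15.0
```

carry_out(commands="0 0 0.3 0; 0 0 0.2 0; 0 0 0 0; 0 0 0 0")

```text
t: 22.4
tool_pos: [594.4, -165.0, 38.8]
tool_rot: [3.141, 0.003, 0.001]
contact_force: [-0.2, 0.3, 3.2]
width: 24.8
grip_force: 15.0
```

carry_out(commands="0 0 0 0; 0 0 0 0; 0 0 0 0; 0 0 0 0; 0 0 0 0", grip=55)

```text
t: 22.9
tool_pos: [594.1, -165.0, 38.5]
tool_rot: [-3.142, -0.003, 0.0]
contact_force: [-0.3, 0.2, -0.4]
width: 46.8
grip_force: 0.0
```

carry_out(commands="0 0 -2 0; 0 0 -4 0; 0 0 -4 0; 0 0 -2 0; 0 0 0 0")

```text
t: 23.4
tool_pos: [596.1, -165.2, 162.4]
tool_rot: [3.14, 0.003, 0.009]
contact_force: [0.2, 0.8, -1.3]
width: 47.5
grip_force: 0.0
```

```bash
python3 o.py lime_vial_mid,593,-165 green_holder_pad,593,-165 purple_vial_mid,588,5 cork_box,588,5
python3 - <<'E'
import cv2
from h import *
im,d=get_image("side"); cv2.imwrite("pics/s8.png",cv2.resize(im[140:240,190:320,::-1],None,fx=5,fy=5,interpolation=cv2.INTER_CUBIC))
E
```

```text
23.4 [ 596.1 -165.2  162.4] [3.1 0.  0. ] [ 0.2  0.8 -1.3] 47.5339100479944
top purple_vial_mid 0.37 [587.3   5.5  31.4]
top cork_box 0.85 [586.5   5.    0.9]
side lime_vial_mid 0.57 [ 596.3 -162.3   35.6]
side green_holder_pad 0.55 [ 595.2 -161.     9.4]
side purple_vial_mid 0.37 [591.4   3.8  35.1]
side cork_box 0.77 [591.6   3.2   3. ]
side cork_box 0.38 [590.4   5.6  36.3]
```

View pics/s8.png

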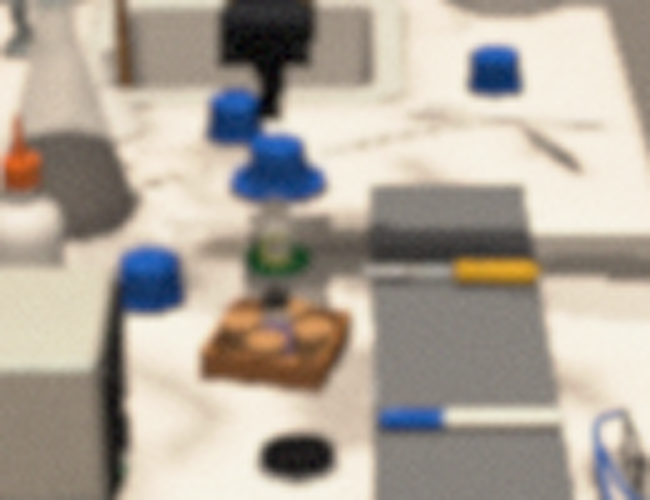

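The lime vial stands upright in the green holder (278,245). Next, the purple vial.

carry_out(commands="-0.1 -4.2 0 0; -0.2 -4.3 0 0; -0.2 -4.2 0 0; -0.2 -4.3 0 0; 0 0 0 0")

```text
t: 24.45
tool_pos: [586.3, 13.1, 159.0]
tool_rot: [-3.138, -0.017, -0.001]
contact_force: [-0.1, 0.1, 0.2]
width: 48.0
grip_force: 0.0
```

carry_out(commands="0 0 0 0; 0 0 3 0; 0 0 3 0; 0 0 0 0; 0 0 0 0")

```text
t: 24.95
tool_pos: [586.8, 3.9, 98.7]
tool_rot: [3.142, 0.0, -0.002]
contact_force: [-0.1, 0.4, 1.0]
width: 47.9
grip_force: 0.0
```

```bash
python3 o.py purple_vial_mid,588,5
python3 - <<'E'
import cv2
from h import *
im,d=get_image("side"); cv2.imwrite("pics/s9.png",cv2.resize(im[160:240,200:300,::-1],None,fx=6,fy=6,interpolation=cv2.INTER_CUBIC))
E
```

```text
24.95 [586.8   3.9  98.7] [ 3.1  0.  -0. ] [-0.1  0.4  1. ] 47.92599883874953
```

View pics/s9.png

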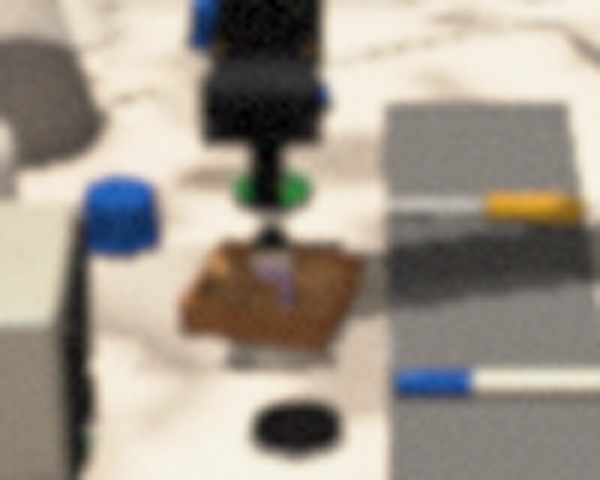

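The finger (266,185) lines up with the black cap (270,240) in the cork box.

carry_out(commands="0.2 0 3 0; 0 0 1.5 0; 0 0 0.3 0; 0 0 0 0; 0 0 0 0")

```text
t: 25.7
tool_pos: [589.4, 5.2, 51.5]
tool_rot: [-3.141, -0.003, -0.002]
contact_force: [-0.4, -0.2, 0.3]
width: 47.7
grip_force: 0.0
```

carry_out(commands="0 0 0 0; 0 0 0 0")

```text
t: 25.9
tool_pos: [589.3, 5.1, 51.3]
tool_rot: [3.142, 0.003, 0.002]
contact_force: [0.1, -0.7, 0.1]
width: 48.0
grip_force: 0.0
```

carry_out(commands="0 0 0.2 0; 0 0 0 0; 0 0 0 0; 0 0 0 0; 0 0 0 0", grip=10, grip_force=25)

```text
t: 26.4
tool_pos: [588.9, 5.1, 48.5]
tool_rot: [-3.142, -0.003, 0.0]
contact_force: [0.6, 0.3, -0.6]
width: 24.4
grip_force: 25.0
```

carry_out(commands="0 0 0 0; 0 0 0 0; 0 0 0 0")

```text
t: 26.7
tool_pos: [588.9, 5.1, 48.6]
tool_rot: [-3.142, -0.003, 0.0]
contact_force: [-0.9, -0.1, 0.3]
width: 24.4
grip_force: 25.0
```

carry_out(commands="0 0 -0.5 0; 0 0 -1 0; 0 0 -1 0; 0 0 -1 0; 0 0 -1 0")

```text
t: 27.2
tool_pos: [589.1, 5.1, 94.9]
tool_rot: [3.142, 0.003, 0.001]
contact_force: [-0.3, 0.0, 0.0]
width: 24.2
grip_force: 25.0
```

carry_out(commands="0 0 -3 0; 0 0 -2.5 0; -0.5 -4 0 0; -0.5 -4 0 0; -0.5 -4 0 0")

```text
t: 27.7
tool_pos: [573.6, 126.1, 149.8]
tool_rot: [-3.142, -0.001, -0.002]
contact_force: [0.1, 0.2, -0.1]
width: 24.8
grip_force: 25.0
```

carry_out(commands="-0.5 -4.2 0 0; 0 0 0 0; 0 0 0 0; 0 0 0 0")

```text
t: 28.1
tool_pos: [568.9, 165.6, 148.8]
tool_rot: [3.141, 0.001, 0.0]
contact_force: [0.2, -0.4, 0.4]
width: 24.2
grip_force: 25.0
```

```bash
python3 o.py purple_vial_mid,568,167 black_holder_pad,568,167
python3 - <<'E'
import cv2
from h import *
im,d=get_image("side"); cv2.imwrite("pics/s10.png",cv2.resize(im[140:260,190:320,::-1],None,fx=4.9,fy=4.9,interpolation=cv2.INTER_CUBIC))
E
```

```text
28.1 [568.9 165.6 148.8] [3.1 0.  0. ] [ 0.2 -0.4  0.4] 24.224918183073896
top black_holder_pad 0.57 [570.4 167.    4.3]
side purple_vial_mid 0.53 [571.8 167.3 131.4]
side black_holder_pad 0.42 [568.4 166.4   6.1]
```

View pics/s10.png

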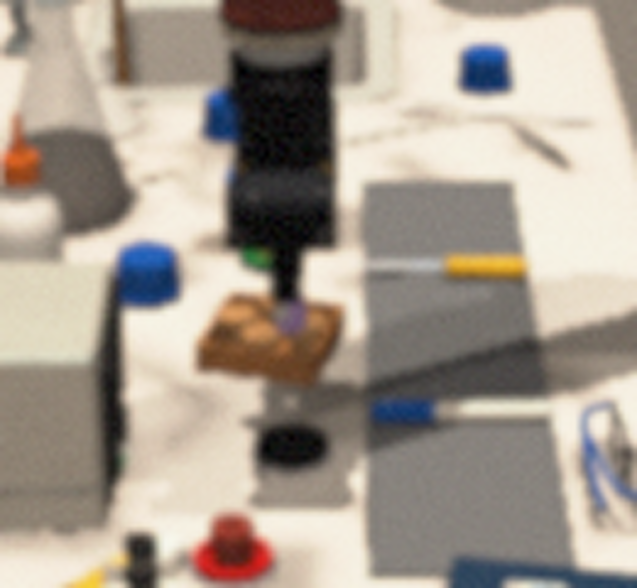

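The purple vial (290,315) is held upright over the black holder (291,446), and the corks stayed in the box. I lower it.

carry_out(commands="0 0 3 0; 0 0 3 0; 0 0 2.5 0; 0 0 0.8 0; 0 0 0 0")

```text
t: 28.95
tool_pos: [568.0, 166.7, 54.7]
tool_rot: [3.141, 0.003, -0.003]
contact_force: [0.0, 1.1, 0.2]
width: 24.7
grip_force: 25.0
```

carry_out(commands="0 0 0 0; 0 0 0 0")

```text
t: 29.15
tool_pos: [569.6, 167.4, 57.1]
tool_rot: [-3.141, -0.003, -0.004]
contact_force: [0.8, -0.3, -0.1]
width: 24.4
grip_force: 25.0
```

carry_out(commands="0 0 0.4 0; 0 0 0.3 0; 0 0 0 0; 0 0 0 0")

```text
t: 29.55
tool_pos: [569.2, 166.8, 49.3]
tool_rot: [3.141, 0.002, 0.002]
contact_force: [-1.0, -0.8, 5.0]
width: 24.3
grip_force: 25.0
```

Contact shows on the pad at 5 N, so I release and retreat.

carry_out(commands="0 0 0 0; 0 0 0 0; 0 0 0 0; 0 0 0 0; 0 0 0 0", grip=55)

```text
t: 30.05
tool_pos: [568.5, 167.1, 48.4]
tool_rot: [-3.142, -0.003, 0.0]
contact_force: [0.2, -0.3, 0.0]
width: 46.7
grip_force: 0.0
```

carry_out(commands="0 0 -2 0; 0 0 -4 0; 0 0 -4 0; 0 0 -4 0; 0 0 -3 0")

```text
t: 30.55
tool_pos: [569.0, 167.4, 221.4]
tool_rot: [-3.141, -0.003, -0.003]
contact_force: [0.9, -0.0, 0.1]
width: 47.9
grip_force: 0.0
```

carry_out(commands="-3 4 0 0; -3 4 0 0; -3 4 0 0; -1 4.5 0 0; -1 4.5 0 0")

```text
t: 31.05
tool_pos: [457.9, -44.7, 219.0]
tool_rot: [3.141, 0.003, 0.002]
contact_force: [0.8, -0.2, 0.4]
width: 48.0
grip_force: 0.0
```

carry_out(commands="-1 4.5 0 0; -1 4.5 0 0; 0 4.5 0 0; 0 0 0 0; 0 0 0 0")

```text
t: 31.55
tool_pos: [439.0, -178.8, 218.4]
tool_rot: [-3.141, 0.001, 0.0]
contact_force: [0.2, -0.0, -0.1]
width: 48.1
grip_force: 0.0
```

```bash
python3 o.py purple_vial_mid,568,167 black_holder_pad,568,167 red_stopper_mid,603,318 red_holder_pad,603,318 lime_vial_mid,593,-165 green_holder_pad,593,-165 blue_cap_mid,597,-335 blue_holder_pad,597,-335
python3 - <<'E'
import cv2
from h import *
np.set_printoptions(precision=1,suppress=True)
im,d=get_image("top"); P=cloud("top",np.ones(d.shape,bool),d)
for n,x,y,a,r in (("red",603.5,318,22,22),("black",568,167,40,22),("green",593,-165,40,22),("blue",597,-335,30,40)):
    q=P[(np.hypot(P[:,0]-x,P[:,1]-y)<r+8)&(P[:,2]>a)]; print(n,len(q),q.mean(0),(np.percentile(q,97,0)+np.percentile(q,3,0))/2)
a=cv2.resize(im[140:240,90:350,::-1],None,fx=3.05,fy=3.05,interpolation=cv2.INTER_CUBIC)
im,d=get_image("side"); b=cv2.resize(im[140:270,190:360,::-1],None,fx=2.2,fy=2.2,interpolation=cv2.INTER_CUBIC)
o=np.zeros((a.shape[0]+b.shape[0],max(a.shape[1],b.shape[1]),3),np.uint8); o[:a.shape[0],:a.shape[1]]=a; o[a.shape[0]:,:b.shape[1]]=b; cv2.imwrite("pics/fin.png",o)
E
```

```text
31.55 [ 439.  -178.8  218.4] [-3.1  0.   0. ] [ 0.2 -0.  -0.1] 48.084717751928466
top purple_vial_mid 0.59 [565.4 166.7  31.6]
top black_holder_pad 0.67 [567.8 166.9   5.2]
top red_stopper_mid 0.6 [600.8 316.4  20.7]
top red_holder_pad 0.63 [603.9 319.7   2.7]
top lime_vial_mid 0.37 [ 590.3 -167.6   32.8]
top green_holder_pad 0.66 [ 597.1 -165.9    4.9]
top blue_cap_mid 0.76 [ 596.7 -333.4   27.9]
top blue_cap_mid 0.65 [ 592.9 -332.6    3.6]
top blue_holder_pad 0.87 [ 596.2 -334.     8.2]
side purple_vial_mid 0.49 [573.5 168.5  35.7]
side black_holder_pad 0.51 [570.3 169.8   6.4]
side red_stopper_mid 0.57 [604.  320.1  19.2]
side red_holder_pad 0.63 [604.5 324.5   6.3]
side lime_vial_mid 0.53 [ 596.1 -162.9   36.6]
side green_holder_pad 0.61 [ 595.2 -162.4    6.2]
side blue_cap_mid 0.48 [ 601.6 -338.4   23. ]
side blue_holder_pad 0.65 [ 601.2 -336.5    2.3]
red 78 [603.  316.   33.7] [603.  316.1  33.3]
black 52 [565.4 164.8  58.4] [566.4 164.7  54.3]
green 29 [ 593.7 -163.5   61.2] [ 593.8 -163.9   57.6]
blue 207 [ 593.5 -332.9   45.4] [ 593.4 -332.5   43.7]
```

View pics/fin.png

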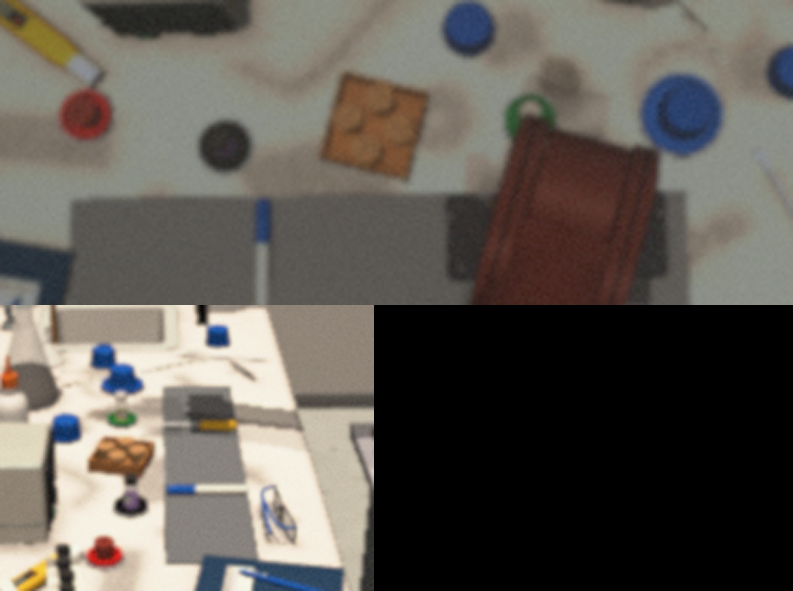

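The final views show all four things upright and centred in their holders, and the gripper touches nothing. In the top view they are red (85,113), black (226,146), green (530,113) and blue (682,113). The top heights and the centre offsets (at most about 7 mm) fit the limits.

```bash
python3 -c "
from station import *
print(job_done())"
```

```text
the job is handed in; nothing more can be done
None
```

I handed the job in at about 32 s: the purple vial, yellow-green vial, blue cap and red stopper each stand upright in their own holder, released, with the last measured offsets within the 12 mm limit; the judge's verdict was not shown.

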